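# Hold a spring clip open around a sign card at a fair booth

## Task

Stand the sign card by its wooden foot on the middle of the narrow white plinth, upright and lined up along it, and let go of it. Then squeeze the spring clip's handles so its jaws gape wide, and bring the open jaws around one upright side edge of the card (either side), well past the edge but not touching the card. Finish there, still holding the clip wide open in the air, so that a leaflet could be slipped in; do not let the clip bite or let go of it, and leave the mug, the leaflet stack and the black puck where they are.

Things in the scene. Friction and masses are not known exactly. Their poses are not given: they have to be found in the camera images.
- card: White stiff sign card upright in a pale wooden foot, loose, 0.2 kg, on the robot's right. Origin: centre of the foot's underside, z up. Foot 46 (x) x 110 (y) x 18 (z) mm; card 8 mm thick (x, centred), 120 mm wide (y -60 to 60), from z 18 to z 108 mm. Both faces alike. Pinch its upper part across its thickness.
- plinth: Fixed narrow white plinth on a dark base plate. Origin: centre of its underside on the table. Flat top at z 60 mm, 50 mm (x) by 150 mm (y, its long axis); base plate 90 x 170 x 8 mm. The card's y goes along the plinth's y, either way round.
- clip: Bare metal spring clip (like a big bag clip), 70 g, lying flat on the robot's left, 30 mm thick (z). This is its lever at y > 0, with the 16 mm pivot barrel. Origin on the vertical pivot axis at the underside. At rest the clip is symmetric about y = 0, x points to the jaw tips (45 mm ahead, shut). When squeezed each lever turns up to 0.25 rad off the clip's middle plane, so x turns too.
- clip_grip (a point): Point between the clip's two handles, at rest on its middle plane, 40 mm behind the pivot (x -40) and 15 mm above the underside: pinch here along y. At rest the handles splay: 50 mm overall here, 58 mm at their ends (x -54). Fully squeezed, against a stop, their outer faces are parallel, 30 mm apart overall, from 18 to 58 mm behind the pivot.
- clip_lever (a joint): Opening angle between the clip's two levers, rad: 0 shut by the spring, 0.5 fully squeezed. Needs about 4 N on the handles to start and 9 N at the stop, so any firm grip bottoms it. The lips gape 42 mm per rad: 21 mm at 0.5; wide open means 0.3 or more. Behind the lips the jaws are hollow, wider than the lips' gap.
- lip_a (a point): Inside of the jaw lip on the clip's lever clip, 42.5 mm ahead of the pivot and 15 mm above the clip's underside (half its thickness). The lips are 5 mm long.
- lip_b (a point): Inside of the jaw lip on the clip's other lever, facing lip_a.
- mug: White mug, bystander: rim radius 38 mm, 90 mm tall, origin at the centre of its underside. Leave alone.
- leaflets: Squared stack of paper leaflets, bystander: 100 x 150 x 24 mm, origin at the centre of its underside. Leave alone.
- puck: Black round desk puck, bystander: 64 mm diameter, 28 mm tall, origin at the centre of its underside. Leave alone.
Mind the look-alikes: they are no part of the job. Several things have the shape of the clip; the one meant has the colours described above. Leave any purple look-alike of the card alone.

How it is judged (in metres and radians):
On the way:
1. the card stands upright on the middle of the plinth, lined up along it, and released (x of card in the frame of plinth between -0.01 and 0.01 m and y of card in the frame of plinth between -0.025 and 0.025 m and z of card in the frame of plinth between 0.056 and 0.064 m and angle between card's own z axis and vertical below 0.06 rad and angle between the y axis of card and the y axis of plinth, either way round below 0.15 rad and contact force between the fingers and card below 0.3 N and linear speed of card below 0.02 m/s), for 0.3 s.
At the end, for the whole second after the job is handed in: Card upright (3 deg) and let go on the plinth, within 10 mm across, 25 mm along and 0.15 rad of its middle line. Fingers hold the clip still, open 0.3 rad or more, a lip on each side of the card 5 mm or more past a side edge, above the foot, pivot outside, touching card and plinth under 0.5 N (all of step 1 and value of joint clip_lever above 0.3 rad and ((x of lip_a in the frame of card above 0.0045 m and x of lip_b in the frame of card below -0.0045 m) or (x of lip_b in the frame of card above 0.0045 m and x of lip_a in the frame of card below -0.0045 m)) and ((y of clip in the frame of card above 0.062 m and y of lip_a in the frame of card between 0 and 0.055 m and y of lip_b in the frame of card between 0 and 0.055 m) or (y of clip in the frame of card below -0.062 m and y of lip_a in the frame of card between -0.055 and 0 m and y of lip_b in the frame of card between -0.055 and 0 m)) and z of lip_a in the frame of card between 0.028 and 0.105 m and z of lip_b in the frame of card between 0.028 and 0.105 m and contact force between the fingers and clip above 2 N and contact force between clip and card below 0.5 N and contact force between clip and plinth below 0.5 N and linear speed of clip below 0.03 m/s); the arm keeps its last pose, push and grip.
It fails at once if the mug is pushed away (distance of mug from where it was at the start of the episode above 0.02 m).
It fails at once if the leaflet stack is pushed away (distance of leaflets from where it was at the start of the episode above 0.02 m).
It fails at once if the black puck is pushed away (distance of puck from where it was at the start of the episode above 0.02 m).
It also fails if it takes over 48 s, if anything falls off the work surface, if the arm or the gripper's body presses on something with over 40 N, if the wrist force passes 120 N, or if a joint passes its speed limit or range.

## Robot

A 7-joint arm with a two-finger parallel gripper is mounted at the origin on the work surface. World frame = base frame: x ahead of the robot, y to its left, z up, the work surface at z = 0. Lengths are in mm, angles in rad, forces in N, time in s.
With the tool pointing down it reaches from about 400 to 875 mm from the base axis. Payload 4.4 kg.
Tool frame: the origin (TCP) lies midway between the tips of the shut fingers; the grasp point (between the pads) lies 19 mm behind it; z points along the fingers, y is the direction in which the jaws open and shut (so a half turn about z gives the same grasp; the last joint's range is limited). The gripper opens to 85 mm and grips with 20 to 120 N. Pads are 22 mm wide; open, the fingers measure 114 mm over their backs; the gripper's body (76 mm by 85 mm) begins 54 mm behind the grasp point. The pads swing forward as they close: fully open they stand 13 mm farther back than shut.
Start: joints at [-1.324, 0.628, 0.038, 1.517, -0.027, 0.996, -0.02], TCP at [199.997, 618.481, 231.313] pointing down, gripper open.
Joint ranges: [-3.06, 3.06], [-0.37, 2.12], [-1.25, 1.32], [0.18, 2.47], [-1.1, 4.24], [0.23, 1.98], [-2.94, 2.94]. Speed limits (rad/s): [2.57, 2.57, 3.14, 3.14, 3.14, 3.14, 3.14].

## Interface

Orientations are given as [roll, pitch, yaw] about the fixed x, y, z axes, in that order (R = Rz(yaw) Ry(pitch) Rx(roll)).
In Python, from cell import * gives the robot as it stands. The module is installed in compiled form; this text tells all that it offers.
- The arm moves only by the tool move_arm, never from a script. Its argument "series" is a list of rows, each a list of 2 entries, a list of its own where there are three numbers: the shift along the tool's x, y, z in m, then the turn about the tool's z in rad. In form: [[[x, y, z], yaw], ...]. A call has 1 to 5 rows; each row is the pose to reach, as a shift and turn from the pose measured when the call began, along the tool's axes at that moment; what a row does not reach only later rows make up. A row lasts 1/8 s, in which the tool goes at most 62.5 mm and 10.7 degrees, less where a joint would pass 70% of its speed; a pose out of reach is approached as far as the arm can. A call with a gripper value outside its range is refused whole. "claw" is the opening, from 0 (shut) to 1 (fully open), set as the call begins (left out, the last holds). The fingers move at their own pace and stop on an object; the grip force is fixed at half the most. Time passes only in rows, so rows that repeat a pose let the fingers close. It gives the time, the measured TCP pose, the force and the opening at its end, in the units of the state.
- read_state(): the state, without advancing time (a new reading comes with each control period).
- get_image(name): name is "scene" or "top"; returns the picture (400x640x3 uint8, blue, green, red); there is no depth.
- camera_model(name): a dict with "fov_y" (degrees; the focal length in pixels is half the picture's height over the tangent of half this angle, whatever the lens; pixels are square), "cx", "cy" (the principal point, pixels), "k1" (the pictures are not rectified: a ray, as slopes to the right and down, at radius r is drawn at 1 + k1 r^2 times it, then the intrinsics apply), "pose" (4x4, takes a point from camera to world coordinates). Camera axes: x right, y down, z forward; pixel columns grow to the right and rows downward; lengths in mm; the calibration is good to about 2 mm. A picture is of the moment at which its call begins. camera_model takes no time and is no camera call.
- finish_job(): hands the job in, once; it reports no verdict.
The state is a dict: "clock": time; "qpos": joint angles; "qd": joint speeds; "tau": joint torques, N m; "eef_pos": TCP position; "tool_rot": TCP orientation; "force": force on the tool from outside, world axes, zero at the start; "torque": the same for the moment, N m; "width": finger opening in mm.
Only numpy, scipy, OpenCV 4.12 (cv2) and the standard library are available. Lean on these libraries where they do the work, as an engineer would, in place of code of your own. Each camera call takes 0.05 s, during which the arm holds its last target. There are 200 camera calls.

## Working session

There is one attempt and no reset: what is moved stays moved. The work goes in short steps, Python scripts to look and compute and a tool call to move; the robot and the scene stay as the last step left them, time stands still between calls to the robot, and variables do not carry over. Pictures are saved under pics/ and viewed, about 8 in all and at most 12, crops included, and the job is handed in when it is done.

Besides the shell and the picture viewer there is one more tool, called after "Call:" by a JSON object that holds its "name" and its "arguments". move_arm: Moves the arm, as the interface text tells. Its arguments: {"type":"object","properties":{"series":{"type":"array"},"claw":{"type":"number"}},"required":["series"]}

```bash
mkdir -p pics; cat > h.py <<'E'
from cell import *
import numpy as np, cv2
def ray(n,u,v):
    m=camera_model(n); f=200/np.tan(np.radians(m["fov_y"])/2)
    x,y=(u-m["cx"])/f,(v-m["cy"])/f
    a,b=x,y
    for _ in range(30):
        s=1+m["k1"]*(a*a+b*b); a,b=x/s,y/s
    P=np.array(m["pose"]); return P[:3,3],P[:3,:3]@np.array([a,b,1])
def onz(n,u,v,z):
    o,d=ray(n,u,v); return o+d*(z-o[2])/d[2]
def proj(n,p):
    m=camera_model(n); f=200/np.tan(np.radians(m["fov_y"])/2); P=np.array(m["pose"])
    q=P[:3,:3].T@(np.array(p)-P[:3,3]); a=q[:2]/q[2]; a=a*(1+m["k1"]*(a@a)); return a*f+[m["cx"],m["cy"]]
E
python3 - <<'E'
from h import *
for n in("scene","top"):
    i=get_image(n); cv2.imwrite(f"pics/{n}0.png",i); m=camera_model(n); print(n,{k:m[k] for k in m if k!="pose"}, np.round(m["pose"],3).tolist())
print(read_state())
E
```

```text
scene {'fov_y': 42.452480517283526, 'cx': 316.2916079215027, 'cy': 206.64052377043734, 'k1': -0.05353141656327844} [[0.879, 0.388, -0.276, 878.112], [0.477, -0.716, 0.51, -558.489], [0.0, -0.58, -0.815, 950.239], [0.0, 0.0, 0.0, 1.0]]
top {'fov_y': 51.097731873945605, 'cx': 319.49152330872096, 'cy': 196.01219576152985, 'k1': -0.059865784556242724} [[-0.021, -0.995, 0.102, 475.308], [-1.0, 0.021, 0.0, 6.625], [-0.002, -0.102, -0.995, 843.39], [0.0, 0.0, 0.0, 1.0]]
{'clock': 0.1, 'qpos': array([-1.32379646,  0.62923265,  0.03844491,  1.51827323, -0.02703863,
        0.99636736, -0.02002836]), 'qd': array([ 2.97833599e-03, -2.75433195e-03,  1.14535415e-03, -1.87354512e-03,
       -7.94608707e-05,  1.60822609e-05, -9.94360493e-04]), 'tau': array([ 3.10697396e-03, -5.64520025e+01,  1.23048339e+00, -1.93971312e+01,
        1.13528103e-02,  5.43107992e-03,  2.66346603e-06]), 'eef_pos': array([199.80116083, 617.91541334, 230.49300325]), 'tool_rot': array([-3.13982938e+00, -1.48234195e-05,  2.82874316e+00]), 'force': array([ 0.52769951, -0.46509671, -0.08771202]), 'torque': array([ 0.01046273,  0.02601175, -0.00151951]), 'width': 85.29418627473892}
```

View pics/scene0.png

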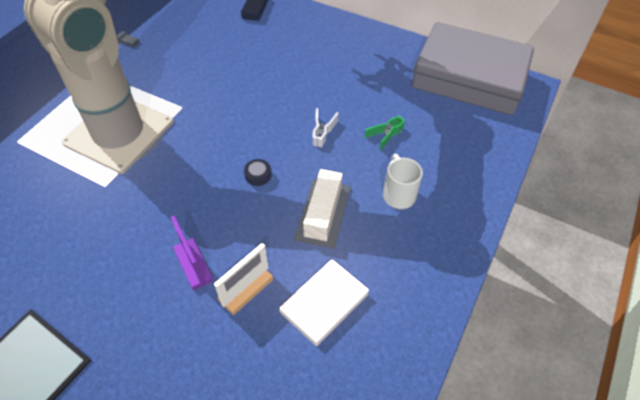

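View pics/top0.png

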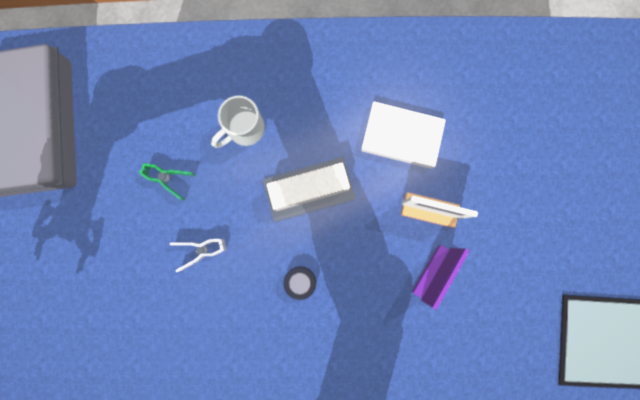

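The scene view shows the card at about (245,280), the plinth (323,205) and the metal clip (322,128). The top view has the card at (437,208), the plinth (308,187), the clip (203,250) with its jaws pointing right, and the green look-alike clip (163,177). Next I'll measure with masks.

```bash
python3 - <<'E'
from h import *
i=cv2.imread("pics/top0.png"); s=cv2.imread("pics/scene0.png")
a=cv2.resize(i[160:300,150:260],None,fx=4,fy=4,interpolation=cv2.INTER_CUBIC)
b=cv2.resize(i[160:300,255:345],None,fx=4,fy=4,interpolation=cv2.INTER_CUBIC)[:,:]
c=cv2.resize(i[170:310,400:490][:, :],None,fx=4,fy=4,interpolation=cv2.INTER_CUBIC)
cv2.imwrite("pics/c1.png",np.hstack([a[:,:],c]))
def rects(img,n,mask,x0,y0,x1,y1,z):
    m=np.zeros_like(mask); m[y0:y1,x0:x1]=mask[y0:y1,x0:x1]
    cs,_=cv2.findContours(m,0,1); k=max(cs,key=cv2.contourArea); r=cv2.minAreaRect(k); p=cv2.boxPoints(r)
    w=np.array([onz(n,*q,z)[:2] for q in p]); e=np.diff(np.vstack([w,w[:1]]),axis=0)
    L=np.linalg.norm(e,axis=1); j=L.argmax()
    print(n,cv2.contourArea(k),np.round(p).tolist(),"ctr",w.mean(0).round(1),"sides",L.round(1),"ang long",np.degrees(np.arctan2(e[j,1],e[j,0])).round(1))
h=cv2.cvtColor(i,cv2.COLOR_BGR2HSV); hs=cv2.cvtColor(s,cv2.COLOR_BGR2HSV)
W=lambda h,v:cv2.inRange(h,(0,0,v),(180,60,255))
rects(i,"top",W(h,175),255,155,360,225,60)
rects(s,"scene",W(hs,190),295,160,350,245,60)
O=lambda h:cv2.inRange(h,(5,70,120),(25,255,255))
rects(i,"top",O(h),395,185,485,235,18); rects(s,"scene",O(hs),210,240,280,315,18)
rects(i,"top",W(h,150),395,185,485,225,108)
rects(i,"top",W(h,150),165,225,235,280,30)
rects(i,"top",cv2.inRange(h,(0,0,0),(180,255,60)),280,260,320,305,15)
E
```

```text
top 2139.0 [[265.0, 183.0], [343.0, 161.0], [351.0, 190.0], [273.0, 212.0]] ctr [574.3  28.1] sides [153.   56.6 151.8  56.3] ang long -75.4
scene 1532.5 [[300.0, 234.0], [317.0, 166.0], [343.0, 173.0], [326.0, 241.0]] ctr [580.6  15.5] sides [184.9  60.2 182.7  54.6] ang long 107.4
top 440.0 [[401.0, 214.0], [403.0, 205.0], [457.0, 218.0], [454.0, 227.0]] ctr [ 515.  -208.9] sides [ 18.3 109.4  18.3 109.1] ang long -104.9
scene 566.0 [[225.0, 306.0], [266.0, 269.0], [274.0, 278.0], [233.0, 314.0]] ctr [ 544.4 -220.4] sides [111.2  25.4 109.9  24.3] ang long 75.5
top 758.5 [[401.0, 206.0], [407.0, 187.0], [479.0, 211.0], [472.0, 229.0]] ctr [ 524.9 -205.5] sides [ 35.7 133.7  35.7 133. ] ang long -109.7
top 362.5 [[170.0, 242.0], [222.0, 231.0], [228.0, 260.0], [176.0, 272.0]] ctr [456.2 243.1] sides [104.6  58.2 103.9  58.4] ang long -78.6Traceback (most recent call last):
  File "<stdin>", line 21, in <module>
  File "<stdin>", line 9, in rects
ValueError: max() iterable argument is empty
```

View pics/c1.png

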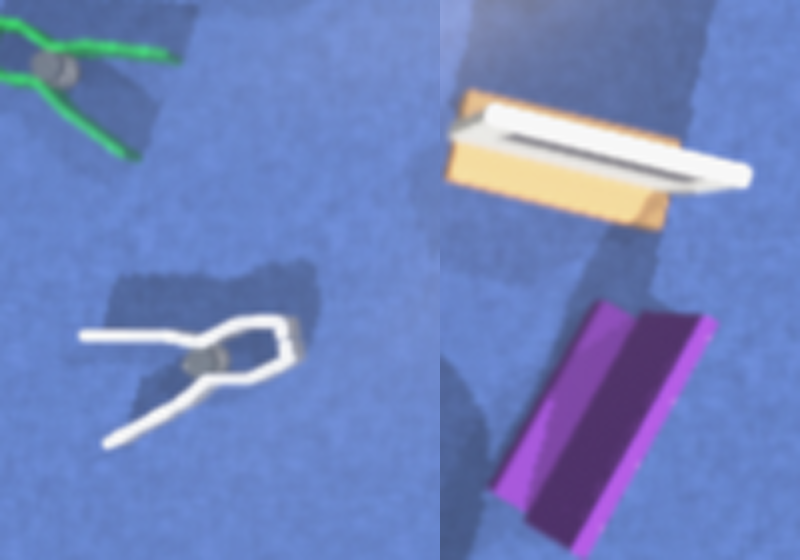

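The crop shows the card tilted away by perspective, with its top edge running from crop (490,113) to (750,176). The clip's barrel is at crop (205,358) and its handle ends at (80,336) and (106,443).

```bash
python3 - <<'E'
from h import *
i=cv2.imread("pics/top0.png"); s=cv2.imread("pics/scene0.png")
b=cv2.resize(i[150:230,255:360],None,fx=4,fy=4,interpolation=cv2.INTER_CUBIC)
c=cv2.resize(s[160:250,290:355],None,fx=4,fy=4,interpolation=cv2.INTER_CUBIC)
o=np.zeros((360,680,3),np.uint8); o[:320,:420]=b; o[:,420:]=c
cv2.imwrite("pics/c2.png",o)
def P(l,z,*pts):
    w=[onz("top",*p,z)[:2].round(1) for p in pts]; print(l,[x.tolist() for x in w])
P("foot18",18,(406.2,192.5),(460,205),(402,215.5),(455.5,227.5))
P("card108",108,(412.5,198.3),(477.5,214))
P("clip30",30,(170,244),(176.5,270.8),(222,246),(201,249.5))
P("clip20",20,(201,249.5)); P("mug90",90,(238,118)); P("puck28",28,(299.5,283)); P("leaf24",24,(404,133))
E
```

```text
foot18 [[563.4, -165.8], [536.1, -272.5], [517.9, -155.6], [491.7, -261.1]]
card108 [[543.3, -157.8], [512.8, -272.7]]
clip30 [[470.9, 300.1], [419.0, 286.8], [465.4, 197.8], [459.3, 238.9]]
clip20 [[459.1, 241.8]]
mug90 [[701.3, 154.8]]
puck28 [[391.7, 48.7]]
leaf24 [[682.9, -165.4]]
```

View pics/c2.png

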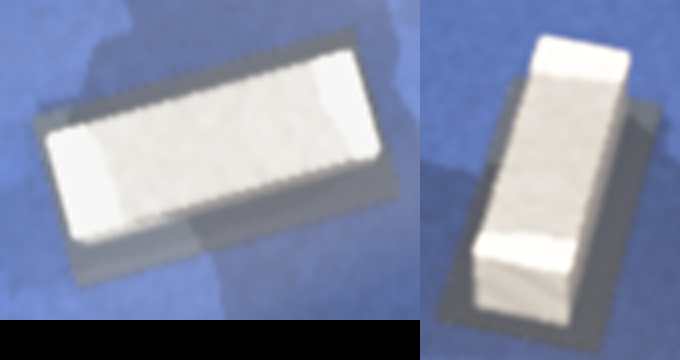

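The plinth crop shows the top face's corners at crop (45,137), (353,48), (378,153) and (73,236) in the top view, with the dark base plate around it.

```bash
python3 - <<'E'
from h import *
def rep(n,pts,z):
    w=np.array([onz(n,*p,z)[:2] for p in pts]); e=np.diff(np.vstack([w,w[:1]]),axis=0)
    print(n,z,w.mean(0).round(1),np.linalg.norm(e,axis=1).round(1),(np.degrees(np.arctan2(e[:,1],e[:,0]))).round(1))
T=lambda x,y:(255+x/4-.4,150+y/4-.4); S=lambda x,y:(290+(x-420)/4-.4,160+y/4-.4)
rep("top",[T(45,137),T(353,48),T(378,153),T(73,236)],60)
rep("top",[T(33,113),T(354,28),T(399,193),T(78,286)],8)
rep("scene",[S(475,243),S(540,36),S(630,53),S(574,268)],60)
for n in(1,): 
    s=read_state(); print(s["eef_pos"],s["tool_rot"])
E
```

```text
top 60 [576.3  28.5] [151.8  51.5 148.7  48.9] [ -74.9 -168.3  104.1   15.2]
top 8 [577.3  28.2] [168.   86.9 167.2  90.4] [ -76.2 -166.5  105.    14. ]
scene 60 [576.7  31.1] [143.9  51.5 146.8  53.7] [ 104.6   14.7  -74.6 -168.4]
[199.80116083 617.91541334 230.49300325] [-3.13982938e+00 -1.48234195e-05  2.82874316e+00]
```

```bash
cat > go.py <<'E'
import sys
from h import *
from scipy.spatial.transform import Rotation as Ro
x,y,z,psi=map(float,sys.argv[1:5])
s=read_state(); R=Ro.from_euler("xyz",s["tool_rot"]).as_matrix()
d=R.T@(np.array([x,y,z])-s["eef_pos"]); p0=np.degrees(np.arctan2(R[1,0],R[0,0]))
t=-np.radians((psi-p0+180)%360-180)
print("eef",s["eef_pos"].round(1),"rot",s["tool_rot"].round(4),"psi",p0.round(2),"f",s["force"].round(1),"w",s["width"].round(1),"t",round(s["clock"],2),"tilt",np.degrees(R[:,2]).round(2)[:2])
print("shift",(d/1000).round(4),"turn",t.round(4),"dist",np.linalg.norm(d).round(1),"rows>=",max(np.linalg.norm(d)/62.5,abs(np.degrees(t))/10.7).round(1))
E
python3 go.py 420 440 250 125
```

```text
Traceback (most recent call last):
  File "go.py", line 8, in <module>
    print("eef",s["eef_pos"].round(1),"rot",s["tool_rot"].round(4),"psi",p0.round(2),"f",s["force"].round(1),"w",s["width"].round(1),"t",round(s["clock"],2),"tilt",np.degrees(R[:,2]).round(2)[:2])
                                                                                                                 ^^^^^^^^^^^^^^^^
AttributeError: 'float' object has no attribute 'round'
```

```bash
sed -i 's/s\["width"\].round(1)/round(s["width"],1)/' go.py; python3 go.py 420 440 250 125
```

```text
eef [199.8 617.9 230.5] rot [-3.1398 -0.      2.8287] psi 162.08 f [ 0.5 -0.5 -0.1] w 85.3 t 0.1 tilt [-0.03 -0.1 ]
shift [-0.2643 -0.1015 -0.0193] turn 0.6471 dist 283.8 rows>= 4.5
```

Call:
{"name": "move_arm", "arguments": {"series": [[[-0.053,-0.02,-0.004],0.13],[[-0.106,-0.041,-0.008],0.26],[[-0.159,-0.061,-0.012],0.39],[[-0.212,-0.081,-0.016],0.52],[[-0.264,-0.1015,-0.019],0.647]], "claw": 1}}

```text
clock: 0.72
eef_pos: [420.9, 438.8, 249.6]
tool_rot: [-3.14, 0.001, 2.178]
force: [0.2, 0.6, 0.3]
width: 85.4
```

```bash
python3 go.py 530 170 250 105
```

```text
eef [420.9 438.8 249.6] rot [-3.1399e+00  1.1000e-03  2.1776e+00] psi 124.77 f [0.2 0.6 0.3] w 85.4 t 0.72 tilt [-0.04 -0.11]
shift [-0.283  -0.0637 -0.    ] turn 0.3451 dist 290.1 rows>= 4.6
```

Call:
{"name": "move_arm", "arguments": {"series": [[[-0.057,-0.013,0],0.07],[[-0.113,-0.025,0],0.14],[[-0.17,-0.038,0],0.21],[[-0.226,-0.051,0],0.28],[[-0.283,-0.064,0],0.345]]}}

```text
clock: 1.35
eef_pos: [530.0, 168.2, 249.8]
tool_rot: [-3.14, 0.001, 1.831]
force: [1.1, 0.2, -1.0]
width: 85.1
```

```bash
python3 go.py 535 -110 240 85
```

```text
eef [530.  168.2 249.8] rot [-3.1401e+00  1.4000e-03  1.8308e+00] psi 104.9 f [ 1.1  0.2 -1. ] w 85.1 t 1.35 tilt [-0.06 -0.1 ]
shift [-0.2701 -0.0667  0.0103] turn 0.3473 dist 278.4 rows>= 4.5
```

Call:
{"name": "move_arm", "arguments": {"series": [[[-0.054,-0.013,0.002],0.07],[[-0.108,-0.027,0.004],0.14],[[-0.162,-0.04,0.006],0.21],[[-0.216,-0.053,0.008],0.28],[[-0.27,-0.067,0.01],0.347]]}}

```text
clock: 1.98
eef_pos: [534.4, -111.5, 240.0]
tool_rot: [-3.14, 0.002, 1.482]
force: [1.0, -0.6, 0.1]
width: 85.3
```

```bash
python3 go.py 528 -214.5 180 75.4
```

```text
eef [ 534.4 -111.5  240. ] rot [-3.1404e+00  1.7000e-03  1.4820e+00] psi 84.91 f [ 1.  -0.6  0.1] w 85.3 t 1.98 tilt [-0.08 -0.09]
shift [-0.1031  0.0028  0.0602] turn 0.1661 dist 119.4 rows>= 1.9
```

Call:
{"name": "move_arm", "arguments": {"series": [[[-0.05,0.0015,0.03],0.08],[[-0.103,0.003,0.06],0.166],[[-0.103,0.003,0.06],0.166]]}}

```text
clock: 2.35
eef_pos: [525.0, -219.6, 177.9]
tool_rot: [-3.136, 0.005, 1.307]
force: [-0.1, 0.7, 0.5]
width: 85.3
```

```bash
python3 go.py 528 -214.5 68 75.4; python3 - <<'E'
from h import *
cv2.imwrite("pics/s1.png",cv2.resize(get_image("scene")[120:370,140:390],None,fx=2,fy=2))
E
```

```text
eef [ 525.  -219.6  177.9] rot [-3.1363  0.0052  1.3073] psi 74.91 f [-0.1  0.7  0.5] w 85.3 t 2.35 tilt [-0.37 -0.21]
shift [0.0062 0.0022 0.1099] turn -0.0086 dist 110.1 rows>= 1.8
```

View pics/s1.png

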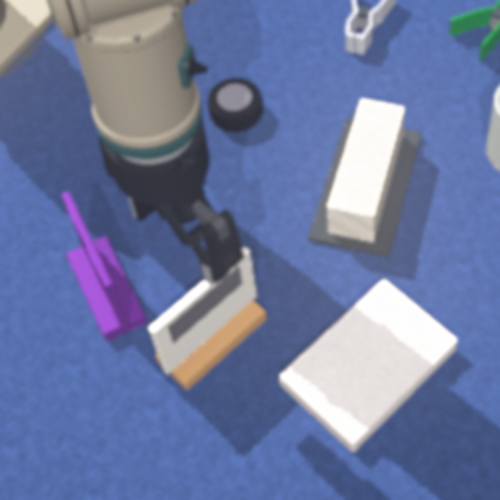

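The open fingers straddle the card (crop ~ (215,250)), so I'll descend.

Call:
{"name": "move_arm", "arguments": {"series": [[[0.006,0.002,0.03],-0.009],[[0.006,0.002,0.07],-0.009],[[0.006,0.002,0.11],-0.009],[[0.006,0.002,0.11],-0.009],[[0.006,0.002,0.11],-0.009]]}}

```text
clock: 3.02
eef_pos: [530.6, -211.1, 70.2]
tool_rot: [-3.139, 0.003, 1.322]
force: [-0.1, -0.1, 0.6]
width: 85.4
```

```bash
python3 go.py 528 -214.5 68 75.4
```

```text
eef [ 530.6 -211.1   70.2] rot [-3.1395e+00  2.7000e-03  1.3219e+00] psi 75.74 f [-0.1 -0.1  0.6] w 85.4 t 3.02 tilt [-0.15 -0.12]
shift [-0.004  -0.0017  0.0022] turn 0.006 dist 4.8 rows>= 0.1
```

Call:
{"name": "move_arm", "arguments": {"series": [[[-0.004,-0.0017,0.001],0.006],[[-0.004,-0.0017,0.001],0.006]]}}

```text
clock: 3.28
eef_pos: [528.6, -215.2, 70.6]
tool_rot: [3.141, 0.003, 1.315]
force: [0.5, -0.7, -0.2]
width: 85.5
```

Call:
{"name": "move_arm", "arguments": {"series": [[[0,0,0],0],[[0,0,0],0],[[0,0,0],0],[[0,0,0],0],[[0,0,0],0]], "claw": 0}}

```text
clock: 3.9
eef_pos: [528.8, -215.3, 70.6]
tool_rot: [3.141, 0.003, 1.315]
force: [-0.2, -0.0, -1.1]
width: 7.1
```

Call:
{"name": "move_arm", "arguments": {"series": [[[0,0,0],0],[[0,0,0],0],[[0,0,0],0],[[0,0,0],0]], "claw": 0}}

```text
clock: 4.4
eef_pos: [528.8, -215.2, 70.6]
tool_rot: [3.141, 0.003, 1.315]
force: [0.4, 0.5, -0.5]
width: 7.1
```

```bash
python3 go.py 528 -214.5 170 75.4;python3 - <<'E'
from h import *
i=get_image("top"); cv2.imwrite("pics/t1.png",i)
E
```

```text
eef [ 528.8 -215.2   70.6] rot [3.1410e+00 3.1000e-03 1.3155e+00] psi 75.37 f [ 0.4  0.5 -0.5] w 7.1 t 4.4 tilt [-0.01 -0.18]
shift [ 0.0002 -0.0009 -0.0994] turn -0.0005 dist 99.4 rows>= 1.6
```

Call:
{"name": "move_arm", "arguments": {"series": [[[0,0,-0.025],0],[[0,0,-0.065],0],[[0,0,-0.105],0],[[0,0,-0.14],0],[[0,0,-0.14],0]]}}

```text
clock: 5.08
eef_pos: [530.1, -215.6, 212.9]
tool_rot: [3.136, 0.004, 1.316]
force: [-0.0, -0.2, -3.5]
width: 7.5
```

```bash
python3 go.py 575 -40 210 95
```

```text
eef [ 530.1 -215.6  212.9] rot [3.1361 0.0036 1.3155] psi 75.37 f [-0.  -0.2 -3.5] w 7.5 t 5.08 tilt [ 0.25 -0.28]
shift [ 0.1812 -0.0009  0.0022] turn -0.3425 dist 181.2 rows>= 2.9
```

Call:
{"name": "move_arm", "arguments": {"series": [[[0.035,0,0.002],-0.07],[[0.07,0,0.002],-0.14],[[0.11,0,0.002],-0.21],[[0.15,0,0.002],-0.28],[[0.181,0,0.002],-0.3425]]}}

```text
clock: 5.7
eef_pos: [574.9, -38.0, 208.3]
tool_rot: [3.141, 0.004, 1.662]
force: [-0.1, -0.4, -2.5]
width: 7.4
```

```bash
python3 go.py 577 28.5 200 104.7
```

```text
eef [574.9 -38.  208.3] rot [3.1408 0.0041 1.6617] psi 95.21 f [-0.1 -0.4 -2.5] w 7.4 t 5.7 tilt [ 0.07 -0.23]
shift [0.0661 0.0081 0.0081] turn -0.1657 dist 67.1 rows>= 1.1
```

Call:
{"name": "move_arm", "arguments": {"series": [[[0.03,0.004,0.004],-0.08],[[0.066,0.008,0.008],-0.166],[[0.066,0.008,0.008],-0.166],[[0.066,0.008,0.008],-0.166],[[0.066,0.008,0.008],-0.166]]}}

```text
clock: 6.32
eef_pos: [576.5, 26.8, 199.6]
tool_rot: [-3.141, 0.005, 1.825]
force: [0.9, -0.4, -2.8]
width: 7.0
```

```bash
python3 go.py 577 28.5 140 104.7; python3 - <<'E'
from h import *
a=get_image("top")[120:240,230:390]; b=get_image("scene")[90:260,240:400]
cv2.imwrite("pics/p1.png",np.hstack([cv2.resize(a,(640,480)),cv2.resize(b,None,fx=480/170,fy=480/170)])[:, :800] if 0 else cv2.resize(np.hstack([cv2.resize(a,(480,360)),cv2.resize(b,(339,360))]),(800,352)))
E
```

```text
eef [576.5  26.8 199.6] rot [-3.1406  0.0049  1.8254] psi 104.59 f [ 0.9 -0.4 -2.8] w 7.0 t 6.33 tilt [ 0.02 -0.28]
shift [0.0018 0.0009 0.0596] turn -0.0019 dist 59.6 rows>= 1.0
```

View pics/p1.png

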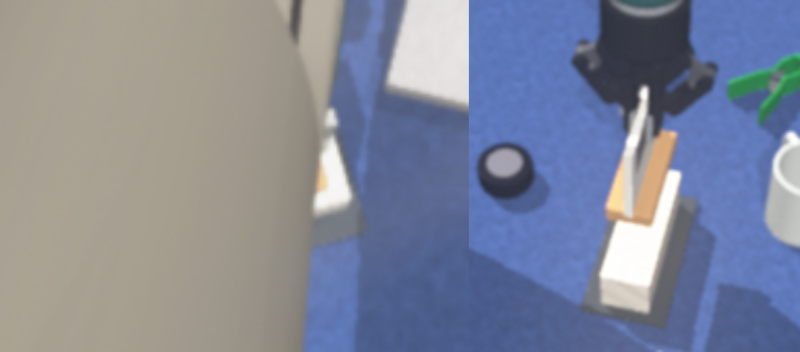

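The card hangs upright over the plinth and is lined up with it (scene crop ~ (640,180)). The arm hides it from the top camera. I'll lower it.

Call:
{"name": "move_arm", "arguments": {"series": [[[0.002,0.001,0.02],-0.002],[[0.002,0.001,0.04],-0.002],[[0.002,0.001,0.062],-0.002],[[0.002,0.001,0.062],-0.002],[[0.002,0.001,0.062],-0.002]]}}

```text
clock: 7.05
eef_pos: [577.9, 28.7, 138.6]
tool_rot: [3.141, 0.005, 1.827]
force: [0.7, -0.5, -1.9]
width: 7.2
```

```bash
python3 go.py 577 28.5 131.5 104.7
```

```text
eef [577.9  28.7 138.6] rot [3.1409 0.0049 1.827 ] psi 104.68 f [ 0.7 -0.5 -1.9] w 7.2 t 7.05 tilt [ 0.11 -0.26]
shift [ 0.0001 -0.0009  0.0071] turn -0.0004 dist 7.2 rows>= 0.1
```

Call:
{"name": "move_arm", "arguments": {"series": [[[0,-0.001,0.003],0],[[0,-0.001,0.005],0],[[0,-0.001,0.0075],0],[[0,-0.001,0.0075],0],[[0,-0.001,0.0075],0]]}}

```text
clock: 7.68
eef_pos: [577.0, 28.3, 131.1]
tool_rot: [3.141, 0.005, 1.827]
force: [0.2, 0.2, -1.6]
width: 7.3
```

Call:
{"name": "move_arm", "arguments": {"series": [[[0,0,0.001],0],[[0,0,0.0015],0],[[0,0,0.0015],0]]}}

```text
clock: 8.05
eef_pos: [577.3, 28.2, 130.6]
tool_rot: [3.14, 0.005, 1.827]
force: [-1.4, 0.1, 5.2]
width: 7.3
```

Contact: the force is now +5 N upward. I'll release, opening gently.

Call:
{"name": "move_arm", "arguments": {"series": [[[0,0,0],0],[[0,0,0],0],[[0,0,0],0],[[0,0,0],0],[[0,0,0],0]], "claw": 1}}

```text
clock: 8.68
eef_pos: [577.3, 28.2, 130.5]
tool_rot: [3.14, 0.005, 1.827]
force: [0.3, -0.1, 0.6]
width: 85.5
```

Call:
{"name": "move_arm", "arguments": {"series": [[[0,0,-0.025],0],[[0,0,-0.06],0],[[0,0,-0.1],0],[[0,0,-0.14],0],[[0,0,-0.14],0]]}}

```text
clock: 9.3
eef_pos: [578.9, 28.7, 273.8]
tool_rot: [3.133, 0.006, 1.827]
force: [0.2, -0.6, -0.4]
width: 85.6
```

```bash
python3 go.py 500 200 240 104
```

```text
eef [578.9  28.7 273.8] rot [3.1332 0.0061 1.8267] psi 104.66 f [ 0.2 -0.6 -0.4] w 85.6 t 9.3 tilt [ 0.56 -0.22]
shift [ 0.1859 -0.0333  0.0324] turn 0.0116 dist 191.7 rows>= 3.1
```

Call:
{"name": "move_arm", "arguments": {"series": [[[0.037,-0.007,0.006],0],[[0.075,-0.013,0.013],0.006],[[0.112,-0.02,0.02],0.012],[[0.15,-0.027,0.026],0.012],[[0.186,-0.033,0.032],0.012]]}}

```text
clock: 9.93
eef_pos: [498.9, 201.1, 239.2]
tool_rot: [3.135, 0.006, 1.815]
force: [0.1, 0.4, -0.7]
width: 85.4
```

```bash
python3 go.py 449.5 279.5 150 103
```

```text
eef [498.9 201.1 239.2] rot [3.1348 0.0062 1.815 ] psi 103.99 f [ 0.1  0.4 -0.7] w 85.4 t 9.93 tilt [ 0.47 -0.25]
shift [ 0.0885 -0.0296  0.0885] turn 0.0173 dist 128.6 rows>= 2.1
```

Call:
{"name": "move_arm", "arguments": {"series": [[[0.03,-0.01,0.03],0.006],[[0.06,-0.02,0.06],0.012],[[0.0885,-0.03,0.0885],0.017],[[0.0885,-0.03,0.0885],0.017],[[0.0885,-0.03,0.0885],0.017]]}}

```text
clock: 10.55
eef_pos: [449.6, 278.5, 149.8]
tool_rot: [3.135, 0.007, 1.797]
force: [0.4, -0.3, 0.5]
width: 85.4
```

```bash
python3 go.py 449.5 279.5 60 103; python3 - <<'E'
from h import *
a=get_image("top")[140:300,140:380]; b=get_image("scene")[90:250,270:430]
cv2.imwrite("pics/p2.png",np.hstack([cv2.resize(a,(480,320)),cv2.resize(b,(320,320))]))
E
```

```text
eef [449.6 278.5 149.8] rot [3.1346 0.0071 1.7975] psi 102.99 f [ 0.4 -0.3  0.5] w 85.4 t 10.55 tilt [ 0.48 -0.31]
shift [ 0.0016 -0.0005  0.0898] turn -0.0002 dist 89.8 rows>= 1.4
```

View pics/p2.png

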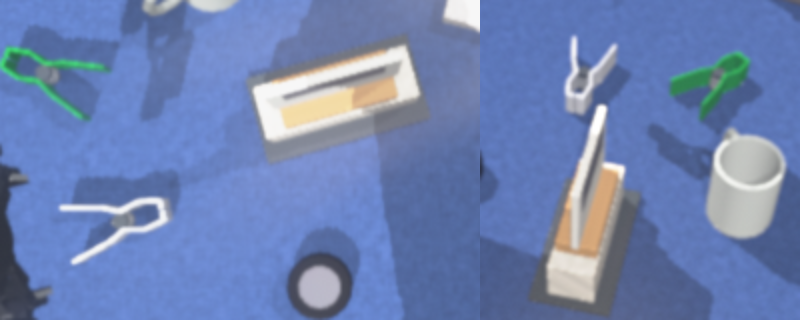

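The card stands on the plinth, aligned with it (scene crop ~ (590,180)). The clip lies untouched at (120,215) in the top crop, with the fingers behind it at the left. I'll check the card's offset numerically.

```bash
python3 - <<'E'
from h import *
i=get_image("top"); h=cv2.cvtColor(i,cv2.COLOR_BGR2HSV)
m=np.zeros(h.shape[:2],np.uint8); m[155:215,260:360]=cv2.inRange(h,(8,60,100),(25,255,255))[155:215,260:360]
ys,xs=np.nonzero(m); w=np.array([onz("top",a,b,78)[:2] for a,b in zip(xs,ys)])
u=np.array([np.cos(np.radians(104.7)),np.sin(np.radians(104.7))]); v=np.array([u[1],-u[0]]); d=w-[577,28.5]
print("along",np.percentile(d@u,[1,99]).round(1),"across",np.percentile(d@v,[1,99]).round(1))
for s in(-60,60): print("edge top at",proj("top",[*(np.array([577,28.5])+s*u),168]).round(1))
for s in(-42,42):
    t=np.radians(103); print("finger",proj("top",[449.6+s*np.sin(t),278.5-s*np.cos(t),163]).round(1))
g=cv2.cvtColor(i,cv2.COLOR_BGR2GRAY); 
o=cv2.resize(i[140:230,240:380],None,fx=5,fy=5,interpolation=cv2.INTER_CUBIC); cv2.imwrite("pics/p3.png",o)
E
```

```text
along [-51.9  52.4] across [-22.9  22.7]
edge top at [341.1 166.6]
edge top at [270.3 186.6]
finger [159.4 283.2]
finger [148.7 232.8]
```

View pics/p3.png

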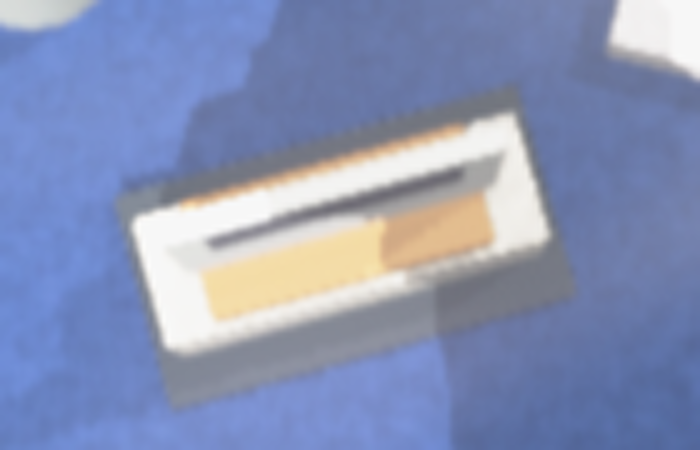

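The foot is centred on the plinth's middle to within about 1 mm. Now I'll descend to the clip.

Call:
{"name": "move_arm", "arguments": {"series": [[[0.0015,0,0.03],0],[[0.0015,0,0.065],0],[[0.0015,0,0.1],0],[[0.0015,0,0.125],0],[[0.0015,0,0.125],0]]}}

```text
clock: 11.32
eef_pos: [451.0, 278.1, 24.8]
tool_rot: [3.135, 0.007, 1.794]
force: [0.5, -0.5, 0.5]
width: 85.2
```

```bash
python3 go.py 449.5 279.5 3 103
```

```text
eef [451.  278.1  24.8] rot [3.1352 0.0071 1.7944] psi 102.81 f [ 0.5 -0.5  0.5] w 85.2 t 11.32 tilt [ 0.45 -0.32]
shift [ 0.0019 -0.0013  0.0218] turn -0.0033 dist 21.9 rows>= 0.4
```

Call:
{"name": "move_arm", "arguments": {"series": [[[0.002,-0.001,0.008],-0.003],[[0.002,-0.001,0.016],-0.003],[[0.002,-0.001,0.022],-0.003],[[0.002,-0.001,0.022],-0.003],[[0.002,-0.001,0.022],-0.003]]}}

```text
clock: 11.95
eef_pos: [449.9, 279.8, 3.0]
tool_rot: [3.135, 0.007, 1.797]
force: [0.6, -0.8, 0.3]
width: 85.2
```

Call:
{"name": "move_arm", "arguments": {"series": [[[0,0,0],0],[[0,0,0],0],[[0,0,0],0],[[0,0,0],0],[[0,0,0],0]], "claw": 0}}

```text
clock: 12.58
eef_pos: [450.8, 280.6, 4.4]
tool_rot: [3.133, 0.006, 1.797]
force: [-0.4, 0.1, 11.4]
width: 27.4
```

Call:
{"name": "move_arm", "arguments": {"series": [[[0,0,0],0],[[0,0,0],0],[[0,0,0],0]], "claw": 0}}

```text
clock: 12.95
eef_pos: [451.0, 280.9, 4.5]
tool_rot: [3.132, 0.006, 1.797]
force: [-0.1, 0.7, 2.5]
width: 27.6
```

```bash
python3 go.py 449.5 279.5 200 103
```

```text
eef [451.  280.9   4.5] rot [3.1321 0.0055 1.7975] psi 102.99 f [-0.1  0.7  2.5] w 27.6 t 12.95 tilt [ 0.6  -0.19]
shift [-2.100e-03  1.000e-04 -1.955e-01] turn -0.0002 dist 195.5 rows>= 3.1
```

Gripped at about the 30 mm stop. Lifting.

Call:
{"name": "move_arm", "arguments": {"series": [[[0,0,-0.02],0],[[0,0,-0.06],0],[[0,0,-0.11],0],[[0,0,-0.16],0],[[0,0,-0.195],0]]}}

```text
clock: 13.58
eef_pos: [449.1, 281.5, 201.4]
tool_rot: [3.131, 0.005, 1.797]
force: [-0.5, 0.6, -1.1]
width: 27.4
```

Call:
{"name": "move_arm", "arguments": {"series": [[[0,0,0],0],[[0,0,0],0]]}}

```text
clock: 13.82
eef_pos: [448.3, 281.3, 200.5]
tool_rot: [3.133, 0.005, 1.797]
force: [0.2, -1.0, -1.6]
width: 27.8
```

```bash
python3 go.py 535 190 200 104.7; python3 - <<'E'
from h import *
a=get_image("top")[180:340,100:340]; b=get_image("scene")[20:180,220:380]
cv2.imwrite("pics/p4.png",np.hstack([cv2.resize(a,(480,320)),cv2.resize(b,(320,320))]))
E
```

```text
eef [448.3 281.3 200.5] rot [3.1325 0.0055 1.7975] psi 102.99 f [ 0.2 -1.  -1.6] w 27.8 t 13.82 tilt [ 0.58 -0.19]
shift [-0.1084  0.064   0.0017] turn -0.0299 dist 125.9 rows>= 2.0
```

View pics/p4.png

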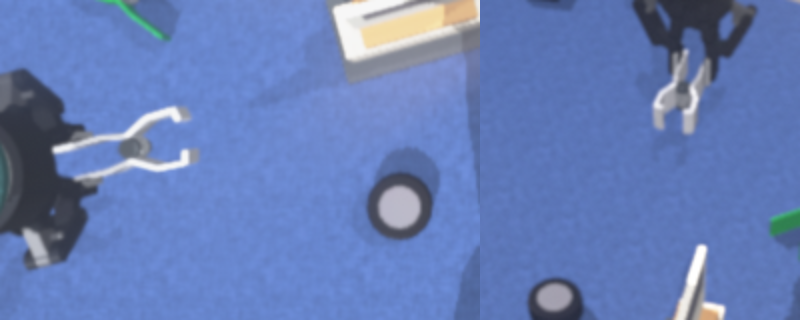

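The clip is held wide open, with its pivot at crop (135,147) and its lip tips at (185,113) and (193,157). I'll work out where they lie relative to the tool.

```bash
python3 - <<'E'
from h import *
t=np.radians(102.99); u=np.array([np.cos(t),np.sin(t)]); v=np.array([np.sin(t),-np.cos(t)])
for l,p,z in(("pivot",(135,147),222),("lipA",(185,113),226),("lipB",(193,157),226),("handle ends",(55,151),226),("h2",(77,180),226)):
    w=onz("top",100+p[0]/2,180+p[1]/2,z)[:2]; d=w-[448.3,281.3]; print(l,w.round(1),"tool x,y",(d@u).round(1),(d@v).round(1))
T=np.radians(104.7); U=np.array([np.cos(T),np.sin(T)]); print("target TCP",np.array([577,28.5])+122*U,np.array([577,28.5])+185*U)
E
```

```text
pivot [458.  234.5] tool x,y -47.8 -1.1
lipA [482.5 195.7] tool x,y -91.1 14.1
lipB [450.1 189.6] tool x,y -89.8 -18.9
handle ends [456.  293.5] tool x,y 10.2 10.2
h2 [434.4 276.4] tool x,y -1.6 -14.6
target TCP [546.04153076 146.50666584] [530.05478025 207.44453426]
```

```bash
python3 go.py 530.7 212.8 121.5 104.7
```

```text
eef [448.1 281.  199.8] rot [3.1339 0.0063 1.7974] psi 102.98 f [-0.4 -0.5 -1.3] w 27.7 t 13.93 tilt [ 0.51 -0.25]
shift [-0.0845  0.0646  0.0793] turn -0.03 dist 132.7 rows>= 2.1
```

Call:
{"name": "move_arm", "arguments": {"series": [[[-0.02,0.02,0.016],-0.01],[[-0.04,0.04,0.036],-0.02],[[-0.062,0.055,0.06],-0.03],[[-0.0845,0.0646,0.0793],-0.03],[[-0.0845,0.0646,0.0793],-0.03]]}}

```text
clock: 14.55
eef_pos: [530.1, 209.6, 118.8]
tool_rot: [3.139, 0.009, 1.823]
force: [-0.9, 0.4, -0.1]
width: 27.6
```

Call:
{"name": "move_arm", "arguments": {"series": [[[0,0,0],0],[[0,0,0],0]]}}

```text
clock: 14.8
eef_pos: [529.4, 210.6, 118.9]
tool_rot: [3.14, 0.008, 1.824]
force: [-0.2, 0.3, -0.1]
width: 27.4
```

```bash
python3 go.py 530.7 212.8 121.5 104.7; python3 - <<'E'
from h import *
a=get_image("top")[130:250,170:350]; b=get_image("scene")[80:260,270:390]
cv2.imwrite("pics/p5.png",np.hstack([cv2.resize(a,(510,340),interpolation=2),cv2.resize(b,(227,340),interpolation=2)]))
E
```

```text
eef [529.4 210.6 118.9] rot [3.1396 0.0084 1.8245] psi 104.53 f [-0.2  0.3 -0.1] w 27.4 t 14.8 tilt [ 0.23 -0.44]
shift [ 0.0018  0.0018 -0.0026] turn -0.0029 dist 3.7 rows>= 0.1
```

View pics/p5.png

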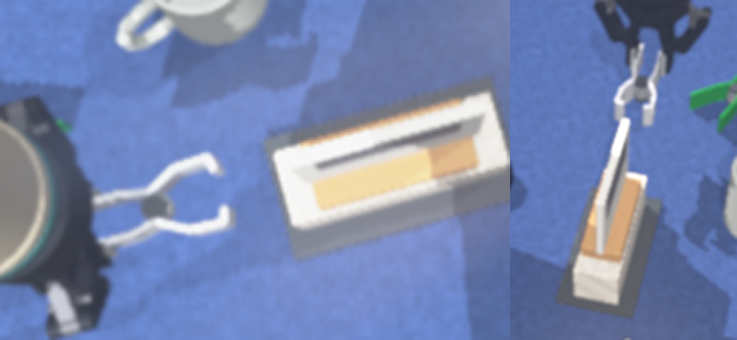

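The open jaws (lips at crop (215,163) and (228,221), pivot (156,207)) face the card's near edge. The scene view agrees that they straddle the card's plane. I'll compute the offset.

```bash
python3 - <<'E'
from h import *
T=np.radians(104.7); U=np.array([np.cos(T),np.sin(T)]); V=np.array([U[1],-U[0]]); c=np.array([577,28.5])
for l,p in(("pivot",(156,207)),("outer tip A",(209,155)),("outer B",(230,228)),("inner A",(216,172)),("inner B",(221,214)),("TCP",None)):
    w=onz("top",170+p[0]/2.833,130+p[1]/2.833,144)[:2] if p else np.array([529.4,210.6]); d=w-c; print(l,w.round(1),"along",(d@U).round(1),"across",(d@V).round(1))
S=lambda x,y:(270+(x-510)/1.89,80+y/1.89)
for l,p in(("sc inner A",S(626,117)),("sc inner B",S(643,117)),("sc pivot",S(641,90))):
    d=onz("scene",*p,144)[:2]-c; print(l,"along",(d@U).round(1),"across",(d@V).round(1))
E
```

```text
pivot [538.5 165.9] along 142.7 across -2.3
outer tip A [569.  134.2] along 104.3 across 19.1
outer B [525.1 121.8] along 103.4 across -26.5
inner A [558.7 130. ] along 102.9 across 8.1
inner B [533.6 127.1] along 106.4 across -17.0
TCP [529.4 210.6] along 188.2 across 0.2
sc inner A along 84.4 across -2.9
sc inner B along 89.0 across 15.5
sc pivot along 129.2 across 4.5
```

```bash
python3 - <<'E'
from h import *
T=np.radians(104.7); U=np.array([np.cos(T),np.sin(T)]); V=np.array([U[1],-U[0]]); c=np.array([577,28.5])
S=lambda x,y:(270+(x-510)/1.89,80+y/1.89)
for l,p in(("L out",(615,117)),("L in",(626,120)),("R in",(644,123)),("R out",(653,123))):
    d=onz("scene",*S(*p),114.5)[:2]-c; print(l,"along",(d@U).round(1),"across",(d@V).round(1))
for s in(-60,60): print("card top end expected scene",proj("scene",[*(c+s*U),168]).round(1))
b=get_image("scene")[90:210,290:380]; cv2.imwrite("pics/p6.png",cv2.resize(b,None,fx=5,fy=5,interpolation=2))
E
```

```text
L out along 108.0 across -20.6
L in along 106.5 across -7.2
R in along 106.9 across 14.0
R out along 109.4 across 24.1
card top end expected scene [316.5 187.9]
card top end expected scene [330.4 142.7]
```

View pics/p6.png

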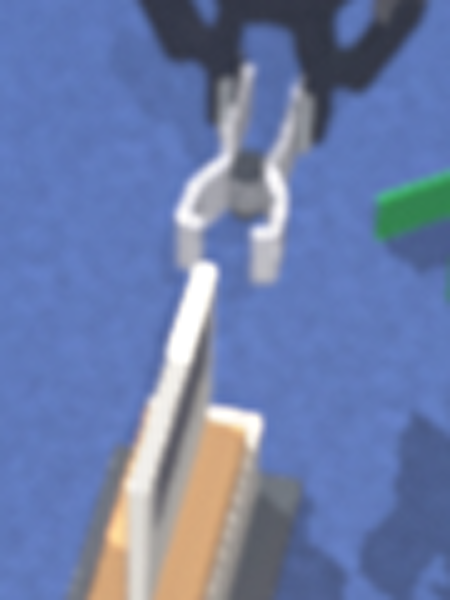

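The scene crop shows the card's top end (205,265) seen just below and between the lips, whose bottoms are at (178–200,265) and (250–278,282). I'll measure the lip positions with intensity profiles instead of by eye.

```bash
python3 - <<'E'
from h import *
T=np.radians(104.7); U=np.array([np.cos(T),np.sin(T)]); V=np.array([U[1],-U[0]]); c=np.array([577,28.5])
for n,z,als in(("top",144,(101,103,105,107,110)),("scene",144,(103,105,107,110)),("scene",125,(100,102,104,106))):
    im=cv2.GaussianBlur(get_image(n),(0,0),.5); sat=cv2.cvtColor(im,cv2.COLOR_BGR2HSV)[:,:,1].astype(np.float32)
    for al in als:
        xs=np.arange(-34,35,.5); q=np.array([proj(n,[*(c+al*U+x*V),z]) for x in xs],np.float32)
        s=cv2.remap(sat,q[None,:,0],q[None,:,1],1)[0]; k=(s<(s.min()+s.max())/2).astype(int); e=np.flatnonzero(np.diff(k))
        print(n,z,al,"white edges",xs[e].tolist(),"min/max",s.min(),s.max())
E
```

```text
top 144 101 white edges [-24.5, -12.5, 6.5, 18.0] min/max 25.804688 119.9082
top 144 103 white edges [-25.0, -11.0, 7.5, 20.5] min/max 8.78125 121.0
top 144 105 white edges [-25.5, -10.5, 9.0, 22.0] min/max 2.0 120.58594
top 144 107 white edges [-25.5, -12.0, 10.5, 22.5] min/max 2.0742188 120.24609
top 144 110 white edges [-25.0, -17.0, 12.5, 22.5] min/max 2.375 121.0
scene 144 103 white edges [-22.0, -8.5, 10.5, 25.5] min/max 5.7226562 124.98242
scene 144 105 white edges [-23.0, -8.0, 10.0, 25.0] min/max 3.7167969 125.0
scene 144 107 white edges [-23.0, -7.5, 10.5, 24.5] min/max 2.4140625 124.97266
scene 144 110 white edges [-23.5, -5.5, 13.0, 24.5] min/max 5.1728516 125.23047
scene 125 100 white edges [-21.0, -3.0, 11.5, 23.5] min/max 7.9492188 123.96289
scene 125 102 white edges [-21.5, -5.5, 11.0, 24.0] min/max 9.25 124.8125
scene 125 104 white edges [-22.0, -9.0, 11.0, 23.5] min/max 8.609375 124.90625
scene 125 106 white edges [-22.5, -10.0, 10.5, 23.5] min/max 8.168945 124.97656
```

Averaged over the two cameras, the jaws are centred on the card plane to about 1 mm, so I'll slide straight in.

```bash
python3 go.py 545.2 149.6 119.5 104.7
```

```text
eef [530.  210.1 119.2] rot [3.1387 0.0087 1.8239] psi 104.5 f [ 0.   0.1 -0.3] w 27.7 t 15.1 tilt [ 0.29 -0.44]
shift [-0.0623 -0.0004  0.0002] turn -0.0035 dist 62.3 rows>= 1.0
```

Call:
{"name": "move_arm", "arguments": {"series": [[[-0.006,0,0],-0.003],[[-0.014,0,0],-0.003],[[-0.022,0,0],-0.003],[[-0.03,0,0],-0.003],[[-0.036,0,0],-0.003]]}}

```text
clock: 15.72
eef_pos: [539.2, 174.3, 119.5]
tool_rot: [3.139, 0.009, 1.826]
force: [-0.7, 0.4, 0.3]
width: 27.8
```

```bash
python3 go.py 545.2 149.6 119.5 104.7
```

```text
eef [539.2 174.3 119.5] rot [3.1387 0.0088 1.826 ] psi 104.62 f [-0.7  0.4  0.3] w 27.8 t 15.72 tilt [ 0.29 -0.45]
shift [-0.0254 -0.0005  0.0002] turn -0.0013 dist 25.4 rows>= 0.4
```

Call:
{"name": "move_arm", "arguments": {"series": [[[-0.005,0,0],-0.001],[[-0.011,0,0],-0.001],[[-0.017,0,0],-0.001],[[-0.022,0,0],-0.001],[[-0.025,0,0],-0.001]]}}

```text
clock: 16.35
eef_pos: [545.6, 149.7, 119.7]
tool_rot: [3.139, 0.009, 1.827]
force: [0.3, 0.4, -0.4]
width: 27.6
```

Call:
{"name": "move_arm", "arguments": {"series": [[[0,0,0],0],[[0,0,0],0],[[0,0,0],0]]}}

```text
clock: 16.73
eef_pos: [545.6, 150.0, 119.7]
tool_rot: [3.139, 0.009, 1.827]
force: [0.4, -0.9, 0.2]
width: 27.4
```

```bash
python3 go.py 545.2 149.6 119.5 104.7; python3 - <<'E'
from h import *
a=get_image("top"); b=get_image("scene"); cv2.imwrite("pics/f_t.png",a); cv2.imwrite("pics/f_s.png",b)
o=np.hstack([cv2.resize(a[135:225,215:345],(520,360),interpolation=2),cv2.resize(b[110:220,295:375],(262,360),interpolation=2)])
cv2.imwrite("pics/p7.png",o)
h=cv2.cvtColor(a,cv2.COLOR_BGR2HSV)
m=np.zeros(h.shape[:2],np.uint8); m[155:215,260:360]=cv2.inRange(h,(8,60,100),(25,255,255))[155:215,260:360]
ys,xs=np.nonzero(m); w=np.array([onz("top",p,q,78)[:2] for p,q in zip(xs,ys)])
T=np.radians(104.7); U=np.array([np.cos(T),np.sin(T)]); V=np.array([U[1],-U[0]]); d=w-[577,28.5]
print("foot along",np.percentile(d@U,[1,99]).round(1),"across",np.percentile(d@V,[1,99]).round(1))
E
```

```text
eef [545.6 150.  119.7] rot [3.1387 0.0087 1.8271] psi 104.69 f [ 0.4 -0.9  0.2] w 27.4 t 16.73 tilt [ 0.29 -0.44]
shift [-0.0003 -0.0005  0.0002] turn -0.0002 dist 0.6 rows>= 0.0
foot along [-52.   50.9] across [-22.9  22.7]
```

View pics/p7.png

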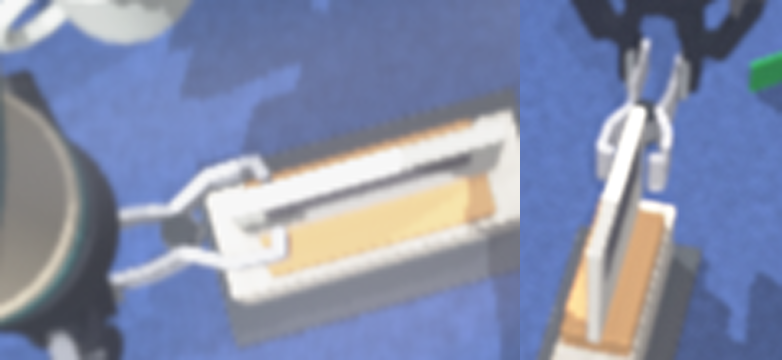

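The open lips sit either side of the card: upper lip at crop (265,170), lower at (278,240), card in between. The card hasn't moved. One numeric check of the clearance, then I'll hand in.

```bash
python3 - <<'E'
from h import *
T=np.radians(104.7); U=np.array([np.cos(T),np.sin(T)]); V=np.array([U[1],-U[0]]); c=np.array([577,28.5])
for l,p in(("upper lip inner end",(267,179)),("lower lip inner end",(277,230)),("pivot",(183,229))):
    d=onz("top",215+p[0]/4-.4,135+p[1]/4-.4,144)[:2]-c; print("top",l,"along",(d@U).round(1),"across",(d@V).round(1))
S=lambda x,y:(295+(x-520)/3.275-.4,110+y/3.275-.4)
for l,p in(("left lip bottom",(600,178)),("right lip bottom inner",(649,188)),("right outer",(665,190))):
    d=onz("scene",*S(*p),115)[:2]-c; print("scene",l,"along",(d@U).round(1),"across",(d@V).round(1))
E
```

```text
top upper lip inner end along 40.7 across 10.4
top lower lip inner end along 42.4 across -11.6
top pivot along 80.4 across -0.3
scene left lip bottom along 42.9 across -19.6
scene right lip bottom inner along 42.3 across 13.0
scene right outer along 43.1 across 23.3
```

The lips sit at about ±11 mm across and 41 mm along, with the pivot at 80 mm. All of that is inside the limits, so I'm handing in.

```bash
python3 -c "
from cell import *
print(finish_job()); s=read_state(); print(s['eef_pos'],s['width'],s['clock'])"
```

```text
the job is handed in; nothing more can be done
None
the job is handed in; nothing more can be done
```

The card stands released on the middle of the plinth, and the clip is held wide open around the card's left (robot-side +y) edge. I handed the job in at about 17 s of the 48 s allowed; no verdict is reported.

**Card:** in the last top picture the foot is centred on the plinth to about 1 mm and lined up along it. It did not shift while the clip was brought in.

**Clip:** the grip reads 27.4 mm, which I take to be the 30 mm stop because the reading runs a little low. The lip figures below come from the top camera:

| Measure | Last check | Limit |
|---|---|---|
| Lips either side of the card's middle plane | +10.4 and −11.6 mm | beyond ±4.5 mm |
| Lips from the card's middle, along the card | about 41 mm | 0 to 55 mm |
| Pivot from the card's middle | about 80 mm | over 62 mm |
| Lip height above the card's underside | about 70 mm (from tool height, not seen) | 28 to 105 mm |

The force at the tool was at noise level, about 1 N or less, so it showed no sign of the clip touching the card.

**Disagreement:** before the final slide, the two cameras differed by about 2.5 mm on the clip's sideways position. I used their average, and the clearance is larger than that difference.

I did not touch the mug, the leaflets, the puck or the look-alikes.

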